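# Shake the blend jar, then clamp it and hold the clamp shut

## Task

Take the tall narrow jar of incense blend and, holding it upright, press it down on the shaker's sprung rubber pad until the pad is fully down, keeping it down for about a second; then stand it in the nest of the jar clamp, between the V stop and the jaw, and let go of it. Only then flip the safety catch right over, away from the jaw, and pull the clamp's lever by its grip towards the robot all the way to its stop, and finish while still holding it there, so that the jar stays clamped for a colleague to twist off the lid. Do not knock the other jars, bowls, bottle or scoop about.

Things in the scene. Friction and masses are not known exactly. Their poses are not given: they have to be found in the camera images.
- blend_jar: The jar to work on: clear plastic, brownish contents, white lid; tall and narrow: 54 mm diameter, 75 mm high (lid: top 14 mm, 53 mm diameter), about 0.14 kg. The only tall narrow jar; stands in a row along y with two wide low jars, in any place of the row. Origin: centre of its underside, z up. Grip from above, about 45 mm above its underside, fingers closing along world x.
- shaker: Fixed powder shaker: grey box 120 x 120 mm and 59 mm high, a dark steel collar (84 mm diameter) on it up to 69 mm, the round black rubber pad on top. Origin: centre of its underside on the table.
- pad_top: The shaker's rubber pad: flat disc of 74 mm diameter, 11 mm thick. Origin: centre of its upper face, 88 mm above the table at rest; it goes straight down with the pad.
- shaker_pad (a joint): Downward travel of the rubber pad (m): 0 at rest, 0.008 fully down against its stop. Spring: starts to give at about 4 N, takes about 9 N fully down, springs back when let go.
- clamp: Fixed jar clamp: base plate 140 (x) x 250 (y) x 12 mm; origin at table level. In its frame: nest at y = -65 mm; at its -y side a V stop, at its +y side a rubber-faced jaw, both about 40 mm high; a green gearbox (90 x 70 mm, 60 mm high) at y = +65 mm carries lever and catch. Its -x side faces the robot, turned up to 0.25 rad.
- clamp_nest (a point): Middle of the nest, on the upper face of the base plate (12 mm above the table): stand the jar here, free space is 8 mm either way along the clamp's y between stop and jaw. When the lever is pulled the jaw pushes the jar 8 mm towards -y into the V.
- jaw_pad: The jaw's rubber face, 44 mm wide, 28 mm high, sprung along y (1600 N/m). Origin: centre of the face that touches the jar. Moves 24 mm per rad of lever towards the V stop and presses the jar with some 13 N when the lever is at its stop.
- catch (a joint): Safety catch angle (rad): 0 to 0.1 is shut, its steel plate in front of the lever's stem, blocking it; 1.6 is flipped right over, away from the jaw (towards clamp +y). Hinge along clamp x, at clamp y = +87 mm, 68 mm above the table. Takes about 1 N; its weight keeps it shut, and past about 0.6 rad it falls open by itself.
- catch_plate (a point): Point on the catch plate's -y edge (towards the jaw), at mid thickness, 30 mm on the robot's side of the lever's hinge axis: push here towards clamp +y. Plate: 60 mm (x, from 46 mm before to 14 mm behind that axis) by 36 mm (y), 16 mm thick, its middle 115 mm above the table when shut. Moves with the catch.
- lever (a joint): Lever angle (rad): 0 at rest, leaning 0.42 rad away from the robot; grows as the grip is pulled towards the robot (clamp -x) in an arc; 1.0 at its stop. A return spring (3 N at the grip at first, about 8 N at the stop with a jar clamped) throws it back when let go. With the catch shut it moves only about 0.1 rad.
- lever_grip: The lever's grip: black round bar, 20 mm diameter, 100 mm long, along clamp y; the lever's 14 mm steel stem joins it near its jaw-side end. Origin: on the bar's axis, 45 mm from the stem, 45 mm from the free end: grip here from above, fingers closing along clamp x. 187 mm above the table at rest, 175 mm at the stop.
- lever_pivot (a point): Point of the lever's hinge axis (which lies along the clamp's y) level with the middle of the grip, 50 mm above the table. The grip moves on a circle of 150 mm about it.
- wide_jar_a: Bystander: clear plastic jar with white lid, wide and low (70 mm diameter, 42 mm high); origin: centre of its underside. In the row with the blend jar.
- wide_jar_b: Bystander: clear plastic jar with white lid, wide and low (70 mm diameter, 42 mm high); origin: centre of its underside. In the row with the blend jar.
- wide_jar_c: Bystander: clear plastic jar with white lid, wide and low (70 mm diameter, 42 mm high); origin: centre of its underside. Alone, left of the work.
- bowl_a: Bystander: white bowl, 104 mm diameter, 50 mm high, in front of the clamp; origin under its centre.
- bowl_b: Bystander: white bowl, 104 mm diameter, 50 mm high, behind the shaker; origin under its centre.
- amber_bottle: Bystander: amber glass bottle, 56 mm diameter, 110 mm high, at the back; origin under its centre.
- scoop: Bystander: wooden spoon 150 mm long lying on the table, right of the shaker.
There are look-alikes about, which are no part of the job. Leave any purple or turquoise look-alike of the blend_jar alone.

How it is judged:
On the way, in this order (a step that is already met when the one before it is completed fails the run):
1. the held jar presses the shaker's pad fully down (7 of 8 mm or more), kept for half a second (value of joint shaker_pad above 0.007 m and contact force between blend_jar and pad_top above 4 N and contact force between the fingers and blend_jar above 1 N and angle between blend_jar's own z axis and vertical below 0.2 rad), for 0.5 s.
2. the jar stands in the clamp's nest, let go, the catch still shut (horizontal distance between blend_jar and clamp_nest below 0.015 m and z of blend_jar in the frame of clamp_nest below 0.004 m and angle between blend_jar's own z axis and vertical below 0.1 rad and not (contact force between the fingers and blend_jar above 0.1 N) and value of joint catch below 0.4 rad), for 0.2 s.
3. the catch is flipped over while the lever is still at rest and the jar stands in the nest (horizontal distance between blend_jar and clamp_nest below 0.015 m and z of blend_jar in the frame of clamp_nest below 0.004 m and angle between blend_jar's own z axis and vertical below 0.1 rad and value of joint catch above 1.2 rad and value of joint lever below 0.2 rad), for 0.1 s.
4. the lever is pulled to its stop (value of joint lever above 0.92 rad), for 0.2 s.
At the end, for the whole second after the job is handed in: The fingers hold the lever (over 2 N on its grip) at its stop (0.92 rad or more of 1.0), the catch is flipped over (over 1.2 rad), and the jaw presses the jar with over 5 N where it stands upright (within 0.1 rad) in the nest, within 15 mm of its middle, untouched by the robot (horizontal distance between blend_jar and clamp_nest below 0.015 m and z of blend_jar in the frame of clamp_nest below 0.004 m and angle between blend_jar's own z axis and vertical below 0.1 rad and value of joint lever above 0.92 rad and value of joint catch above 1.2 rad and contact force between jaw_pad and blend_jar above 5 N and contact force between the fingers and lever_grip above 2 N and not (contact force between the arm and blend_jar above 0.1 N) and not (contact force between the fingers and blend_jar above 0.1 N)); the arm keeps its last pose, push and grip.
It fails at once if a bystander is knocked more than 40 mm from its place (distance of any of wide_jar_a, wide_jar_b, wide_jar_c, bowl_a, bowl_b, amber_bottle, scoop from where it was at the start of the episode above 0.04 m).
It fails at once if the blend jar is tipped by more than 0.5 rad (angle between blend_jar's own z axis and vertical above 0.5 rad).
It also fails if it takes over 67 s, if anything falls off the work surface, if the arm or the gripper's body presses on something with over 40 N, if the wrist force passes 120 N, or if a joint passes its speed limit or range.

## Robot

A 6-joint arm with a two-finger parallel gripper is mounted at the origin on the work surface. World frame = base frame: x ahead of the robot, y to its left, z up, the work surface at z = 0. Lengths are in m, angles in rad, forces in N, time in s.
With the tool pointing down it reaches from about 0.35 to 0.975 m from the base axis. Payload 7.1 kg.
Tool frame: the origin (TCP) lies on the centre line of the jaws, within the pads' length; the fingertips stand 14 mm ahead of it and the grasp point (between the pads) lies 5 mm behind it; z points along the fingers, y is the line along which they close (so a half turn about z gives the same grasp; the last joint's range is limited). The gripper opens to 88 mm and grips with 3 to 60 N. Pads are 20 mm wide; open, the fingers measure 115 mm over their backs; the gripper's body (75 mm by 178 mm) begins 61 mm behind the grasp point.
Start: joints at [1.093, 0.423, 1.63, -0, 1.089, -0.019], TCP at [0.277, 0.56, 0.237] pointing down, gripper open.
Joint ranges: [-3, 3], [-0.9, 2.11], [0.09, 2.58], [-1.31, 4.45], [0.11, 2.69], [-2.54, 2.54]. Speed limits (rad/s): [2.39, 2.39, 3.01, 3.14, 3.14, 3.14].

## Interface

Orientations are given as a unit quaternion [w, x, y, z].
In Python, from rig import arm, read_camera gives the robot as it stands.
- The arm moves only by the tool step_arm, never from a script. Its arguments are lists of equal length, an entry for each row: "dp": the shift along the world's x, y, z in units of 40 mm (1.0 is 40 mm), a list of three; "turn": the turn, a rotation vector about the world's x, y, z in units of 6 degrees (1.0 is 6 degrees), a list of three. In form: {"dp": [[dx, dy, dz], ...], "turn": [[rx, ry, rz], ...]}. A call has 1 to 12 rows; each row shifts and turns the commanded pose from where the row before left it; what a row does not reach is not made up. A row lasts 1/12 s, in which the tool goes at most 41.7 mm and 7.16 degrees, less where a joint would pass 70% of its speed; a pose out of reach is approached as far as the arm can. A call is refused whole if a number of a shift passes 1 or a number of a turn 1, either way. A call with a gripper value outside its range is refused whole. "grip" is the opening, from 0 (shut) to 1 (fully open), set as the call begins (left out, the last holds). The fingers move at their own pace and stop on an object; "force" is the grip in N (left out, the last holds). Time passes only in rows, so rows that do not move let the fingers close. It gives the time, the measured TCP pose, the force, the opening and the grip force at its end, in the units of the state.
- arm.sense(): the state, without advancing time (a new reading comes with each control period).
- read_camera(name): name is "scene" or "top" or "wrist"; returns a dict with "frame" (480x640x3 uint8, blue, green, red), "camera_matrix" (3x3 intrinsics, pixels), "rvec" (rotation vector, rad) and "tvec" (3), from world to camera coordinates, as OpenCV has them. Camera axes: x right, y down, z forward; pixel columns grow to the right and rows downward; lengths in m; the calibration is good to about 2 mm. A picture is of the moment at which its call begins. There is no depth.
- arm.finish_job(): hands the job in; it is judged then, once.
The state is a dict: "clock": time; "qpos": joint angles; "dq": joint speeds; "joint_torque": joint torques, N m; "position": TCP position; "eef_rot": TCP orientation; "force": force on the tool from outside, world axes, zero at the start; "moment": the same for the moment, N m; "gripper_width": finger opening in m; "gripper_force": force on a finger pad.
Only numpy, scipy, OpenCV 4.12 (cv2) and the standard library are available. Lean on these libraries where they do the work, as an engineer would, in place of code of your own. Each camera call takes 0.05 s, during which the arm holds its last target. There are 200 camera calls.

## Working session

There is one attempt and no reset: what is moved stays moved. The work goes in short steps, Python scripts to look and compute and a tool call to move; the robot and the scene stay as the last step left them, time stands still between calls to the robot, and variables do not carry over. Pictures are saved under pics/ and viewed, at most 10 in all, crops included, and the job is handed in when it is done.

Besides the shell and the picture viewer there is one more tool, called as name(argument=value, ...) on one line, values as JSON. step_arm: Moves the arm, as the interface text tells. Its arguments: {"type":"object","properties":{"dp":{"type":"array"},"turn":{"type":"array"},"grip":{"type":"number"},"force":{"type":"number"}},"required":["dp","turn"]}

```bash
mkdir -p pics; ls; cat > h.py <<'E'
import numpy as np, cv2, json
from rig import arm, read_camera
def shot(name,fn):
    c=read_camera(name); cv2.imwrite('pics/'+fn+'.png',c['frame']); np.savez('pics/'+fn+'.npz',**c); return c
def load(fn): return dict(np.load('pics/'+fn+'.npz'))
def ray(c,uv,z):
    R,_=cv2.Rodrigues(c['rvec']); t=np.ravel(c['tvec']); o=-R.T@t
    d=R.T@np.linalg.inv(c['camera_matrix'])@np.array([uv[0],uv[1],1.]); return o+d*(z-o[2])/d[2]
def proj(c,p): return cv2.projectPoints(np.array(p,float).reshape(-1,1,3),c['rvec'],c['tvec'],c['camera_matrix'],None)[0].reshape(-1,2)
E
python3 - <<'E'
from h import *
s=arm.sense(); print(s['clock'],s['position'],s['eef_rot'],s['gripper_width'])
for n in('scene','top'):
    c=shot(n,n+'0'); R,_=cv2.Rodrigues(c['rvec']); print(n,-R.T@np.ravel(c['tvec']),R[2])
E
```

```text
pics
0.0 [0.27651173 0.55990263 0.23588917] [-1.89277466e-04  2.27382073e-01  9.73805309e-01 -7.59246619e-04] 0.08816405996977865
scene [1.30408292 0.41473222 0.87427348] [-0.65752781 -0.38818152 -0.64573391]
top [0.3088837  0.00917524 1.27475867] [ 0.20772421 -0.00324843 -0.97818204]
```

View pics/top0.png

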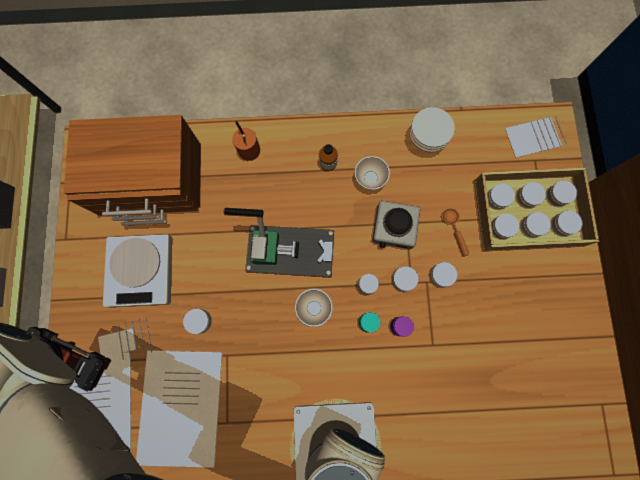

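View pics/scene0.png

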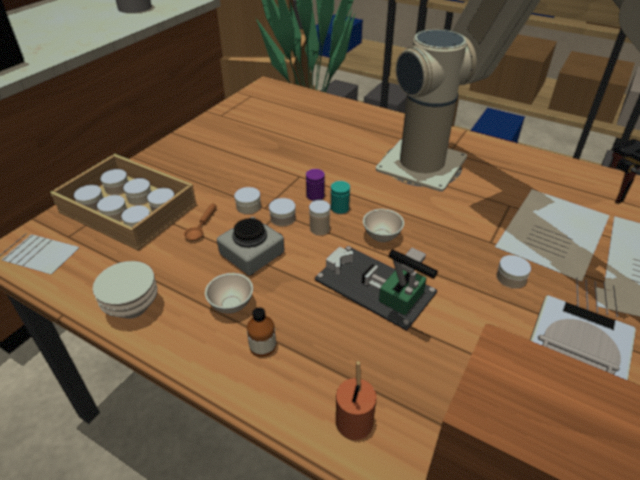

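Top view: the row of lids is at (368,284), (405,279) and (444,275), and the small one at (368,284) is the blend jar. The pad is at (398,221), the clamp plate around (290,251), the lever grip at (243,212) and the catch at (259,247). The turquoise and purple look-alikes are at (370,322) and (402,326).

```bash
python3 - <<'E'
from h import *
c=load('top0'); s=load('scene0'); f=c['frame']; hsv=cv2.cvtColor(f,cv2.COLOR_BGR2HSV)
def blob(m,uv,name,z):
    n,l,st,ce=cv2.connectedComponentsWithStats(m.astype(np.uint8)); k=l[uv[1],uv[0]]
    if k==0: print(name,'none',f[uv[1],uv[0]]); return
    cn=max(cv2.findContours((l==k).astype(np.uint8),0,2)[0],key=cv2.contourArea)
    r=cv2.minAreaRect(cn); e=cv2.minEnclosingCircle(cn)
    P=[ray(c,p,z)[:2].round(4) for p in cv2.boxPoints(r)]
    print(name,st[k],'rect',r,'circ',e,'->',ray(c,e[0],z).round(4)); return P
w=(hsv[...,2]>125)&(hsv[...,1]<60)
for n,u,z in(('blend',(368,284),.075),('wa',(405,279),.042),('wb',(444,275),.042),('wc',(197,321),.042)): blob(w,u,n,z)
k=hsv[...,2]<45
print(blob(k,(398,221),'pad',.088))
print(blob(k,(240,212),'grip',.187))
g=(abs(hsv[...,0].astype(int)-70)<25)&(hsv[...,1]>90)
print(blob(g,(258,258),'green',.06))
# plate
big=cv2.resize(f[195:290,215:345],None,fx=6,fy=6,interpolation=cv2.INTER_CUBIC)
cv2.imwrite('pics/clampcrop.png',big)
sc=s['frame'][230:330,305:445]; cv2.imwrite('pics/clampscene.png',cv2.resize(sc,None,fx=5.5,fy=5.5,interpolation=cv2.INTER_CUBIC))
E
```

```text
blend [359 274  20  19 291] rect ((368.5, 283.0), (18.0, 19.0), 90.0) circ ((368.433837890625, 282.95587158203125), 9.782222747802734) -> [ 0.4253 -0.1125  0.075 ]
wa [394 266  24  25 467] rect ((405.5, 278.0), (23.0, 24.0), 0.0) circ ((405.68841552734375, 277.9637756347656), 12.483577728271484) -> [ 0.4372 -0.2209  0.042 ]
wb [433 262  24  25 466] rect ((444.5, 274.0), (24.0, 23.0), 90.0) circ ((444.78570556640625, 273.78570556640625), 12.505212783813477) -> [ 0.4434 -0.3312  0.042 ]
wc [183 309  25  25 489] rect ((195.0, 321.0), (24.0, 24.0), 90.0) circ ((195.44346618652344, 320.99468994140625), 12.801323890686035) -> [0.3479 0.3667 0.042 ]
pad [384 208  28  27 557] rect ((398.0000305175781, 221.0), (25.45584487915039, 25.45584487915039), 45.0) circ ((397.7471923828125, 221.27528381347656), 13.76638126373291) -> [ 0.5902 -0.2042  0.088 ]
[array([ 0.5935, -0.1553]), array([ 0.6425, -0.2094]), array([ 0.5884, -0.2547]), array([ 0.5402, -0.2007])]
grip [224 208  39  10 242] rect ((243.18283081054688, 211.9279022216797), (38.20450973510742, 6.972908973693848), 5.04245138168335) circ ((243.05262756347656, 213.5), 19.111690521240234) -> [0.6072 0.2059 0.187 ]
[array([0.6092, 0.2549]), array([0.6275, 0.2533]), array([0.6136, 0.156 ]), array([0.5953, 0.1579])]
green none [104 115 124]
None
```

View pics/clampcrop.png

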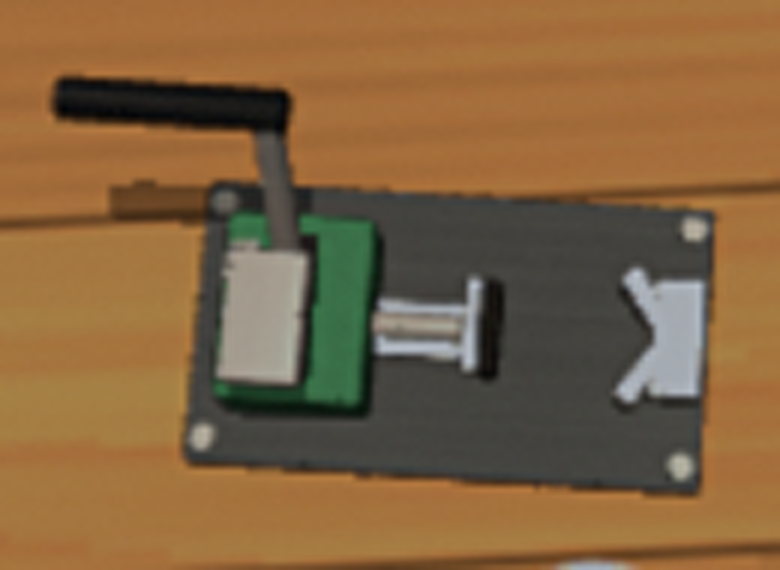

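View pics/clampscene.png

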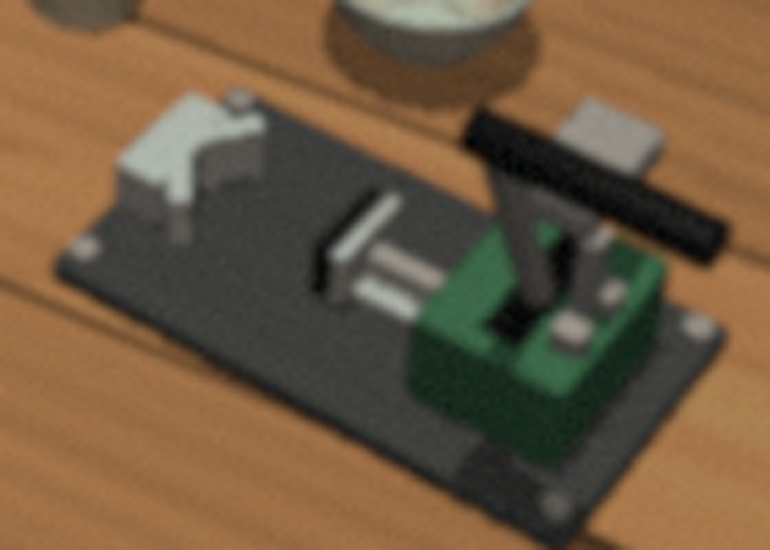

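The crop shows the plate corners at about (213,183), (714,211), (698,494) and (184,463), with the jaw face at x=497, the V stop on the right and the catch plate shut at (218–308, 250–385). The scene crop confirms that the catch stands upright on the robot's side of the stem.

```bash
python3 - <<'E'
from h import *
c=load('top0'); s=load('scene0')
cr=lambda p,z: ray(c,((p[0]+.5)/6-.5+215,(p[1]+.5)/6-.5+195),z)[:2]
C=np.array([cr(p,.012) for p in((213,183),(714,211),(698,494),(184,463))]); print(C.round(4))
o=C.mean(0); v=(C[0]+C[3]-C[1]-C[2])/2; v2=(C[0]+C[1]-C[2]-C[3])/2
print('origin',o,'sizes',np.hypot(*v),np.hypot(*v2),'yaw',np.arctan2(-v[0],v[1]),np.arctan2(v2[1],v2[0]))
yaw=(np.arctan2(-v[0],v[1])*250+np.arctan2(v2[1],v2[0])*140)/390
# screws refine
S=np.array([cr(p,.013) for p in((224,200),(694,229),(680,466),(202,436))]); print('screw origin',S.mean(0)); d=S[0]+S[3]-S[1]-S[2]; print(np.arctan2(-d[0],d[1]))
R=np.array([[np.cos(yaw),-np.sin(yaw)],[np.sin(yaw),np.cos(yaw)]])
L=lambda p,z:(R.T@(cr(p,z)-o)).round(4)
print('yaw',yaw,'nest',o+R@[0,-.065])
print('catch corners local',[L(p,.123) for p in((230,248),(308,252),(300,385),(218,380))])
print('grip ends local',[L(p,.187) for p in((55,98),(289,108))], 'jaw face',L((500,330),.03), 'V', L((652,335),.04))
# refine via scene view: blend lid circle
f=s['frame']; hsv=cv2.cvtColor(f,cv2.COLOR_BGR2HSV)
# grip in scene: black bar
k=hsv[...,2]<40; k[:230]=0;k[330:]=0;k[:,:385]=0;k[:,445:]=0
n,l,st,ce=cv2.connectedComponentsWithStats(k.astype(np.uint8)); i=1+st[1:,4].argmax()
print('grip scene',st[i],ce[i],'->',ray(s,ce[i],.187))
w=(hsv[...,2]>130)&(hsv[...,1]<60); w[:, :308]=0;w[:,332:]=0;w[:198]=0;w[214:]=0
ys,xs=np.nonzero(w); print('lid scene',xs.min(),xs.max(),ys.min(),ys.max(),ray(s,(xs.mean(),ys.mean()),.075), 'pred from top',proj(s,[.4253,-.1125,.075]))
E
```

```text
[[ 0.6189  0.2172]
 [ 0.5923 -0.0278]
 [ 0.454  -0.0126]
 [ 0.4813  0.2332]]
origin [0.5366327 0.1025244] sizes 0.24687137760569808 0.13877904954971806 yaw -0.1093227390705906 -0.11267529489863459
screw origin [0.53873809 0.10346449]
-0.11354240591381436
yaw -0.11052622064988844 nest [0.52946311 0.03792101]
catch corners local [array([0.0148, 0.0915]), array([0.0151, 0.0566]), array([-0.0448,  0.0548]), array([-0.0448,  0.0912])]
grip ends local [array([0.0626, 0.1605]), array([0.0642, 0.0605])] jaw face [ 0.0013 -0.0244] V [ 0.0014 -0.0973]
grip scene [390 251  47  27 387] [412.37984496 263.65116279] -> [0.61237059 0.20466514 0.187     ]
lid scene 309 329 200 213 [ 0.42796653 -0.11426593  0.075     ] pred from top [[320.23294161 205.9357992 ]]
```

```bash
python3 - <<'E'
from h import *
c=load('top0'); s=load('scene0')
a=-.111; o=np.array([.5376,.1027]); R=np.array([[np.cos(a),-np.sin(a)],[np.sin(a),np.cos(a)]])
T=lambda p,z: R.T@(ray(c,((p[0]+.5)/6-.5+215,(p[1]+.5)/6-.5+195),z)[:2]-o)
S=lambda p,z: R.T@(ray(s,((p[0]+.5)/5.5-.5+305,(p[1]+.5)/5.5-.5+230),z)[:2]-o)
for z in(.03,.035,.04,.045,.05): print(z,'jawT',T((500,280),z).round(4),T((497,378),z).round(4),'jawS',S((318,250),z).round(4),S((385,190),z).round(4),'tipsT',T((632,268),z).round(4),T((615,400),z).round(4),'tipS',S((180,205),z).round(4),S((265,122),z).round(4))
print('green top corners',[T(p,.06).round(4) for p in((382,222),(369,410),(213,405))])
# predicted clamp corners in scene crop
W=lambda x,y,z: np.r_[o+R@[x,y],z]
q=proj(s,[W(x,y,.012) for x,y in((.07,.125),(.07,-.125),(-.07,-.125),(-.07,.125))]); print('pred corners in scene crop',((q-[305,230]+.5)*5.5).round())
q=proj(s,[W(0,.11+.00,.187)]);
for y in(.0605,.1605): p=W(.0611,y,.187);print(((proj(s,p)-[305,230]+.5)*5.5).round())
E
```

```text
0.03 jawT [ 0.0247 -0.0229] [-0.0229 -0.025 ] jawS [ 0.013  -0.0286] [-0.0339 -0.0255] tipsT [ 0.0343 -0.0858] [-0.0301 -0.0818] tipS [ 0.0261 -0.09  ] [-0.0381 -0.0903]
0.035 jawT [ 0.0237 -0.0233] [-0.0237 -0.0254] jawS [ 0.0172 -0.0261] [-0.0294 -0.023 ] tipsT [ 0.0333 -0.0859] [-0.0308 -0.0819] tipS [ 0.0302 -0.0871] [-0.0335 -0.0875]
0.04 jawT [ 0.0227 -0.0237] [-0.0245 -0.0257] jawS [ 0.0215 -0.0235] [-0.0249 -0.0205] tipsT [ 0.0323 -0.0861] [-0.0316 -0.0821] tipS [ 0.0344 -0.0842] [-0.029  -0.0846]
0.045 jawT [ 0.0217 -0.0241] [-0.0252 -0.0261] jawS [ 0.0257 -0.021 ] [-0.0204 -0.018 ] tipsT [ 0.0313 -0.0862] [-0.0323 -0.0822] tipS [ 0.0385 -0.0814] [-0.0245 -0.0817]
0.05 jawT [ 0.0208 -0.0244] [-0.026  -0.0265] jawS [ 0.0299 -0.0185] [-0.0159 -0.0155] tipsT [ 0.0303 -0.0863] [-0.0331 -0.0824] tipS [ 0.0427 -0.0785] [-0.02   -0.0788]
green top corners [array([0.0432, 0.0323]), array([-0.0461,  0.031 ]), array([-0.0482,  0.1035])]
pred corners in scene crop [[568. 542.]
 [ 52. 259.]
 [241.  82.]
 [737. 327.]]
[[475. 126.]]
[[728. 248.]]
```

step_arm(dp=[[0.187, -0.84, 0], [0.187, -0.84, 0], [0.187, -0.84, 0], [0.187, -0.84, 0], [0.187, -0.84, 0], [0.187, -0.84, 0], [0.187, -0.84, 0], [0.187, -0.84, 0], [0.187, -0.84, 0], [0.187, -0.84, 0]], turn=[[0, 0, -0.53], [0, 0, -0.53], [0, 0, -0.53], [0, 0, -0.53], [0, 0, -0.53], [0, 0, -0.53], [0, 0, -0.53], [0, 0, -0.53], [0, 0, -0.53], [0, 0, -0.53]], grip=1, force=40)

```text
clock: 0.93
position: [0.3514, 0.2227, 0.2366]
eef_rot: [-0.0, 0.486, 0.874, -0.0]
force: [-0.2, 0.3, 0.2]
gripper_width: 0.0875
gripper_force: 0.0
```

step_arm(dp=[[0.187, -0.84, 0], [0.187, -0.84, 0], [0.187, -0.84, 0], [0.187, -0.84, 0], [0.187, -0.84, 0], [0.187, -0.84, 0], [0.187, -0.84, 0], [0.187, -0.84, 0], [0.187, -0.84, 0], [0.187, -0.84, 0], [0, 0, 0], [0, 0, 0]], turn=[[0, 0, -0.53], [0, 0, -0.53], [0, 0, -0.53], [0, 0, -0.53], [0, 0, -0.53], [0, 0, -0.53], [0, 0, -0.53], [0, 0, -0.53], [0, 0, -0.53], [0, 0, -0.53], [0, 0, 0], [0, 0, 0]])

```text
clock: 1.93
position: [0.4262, -0.113, 0.2363]
eef_rot: [-0.0, 0.708, 0.707, -0.0]
force: [0.5, 0.5, 0.3]
gripper_width: 0.0879
gripper_force: 0.0
```

```bash
python3 - <<'E'
from h import *
c=shot('wrist','w1'); print(proj(c,[.4262,-.113,.075]))
E
```

```text
[[325.41157759 227.60573918]]
```

View pics/w1.png

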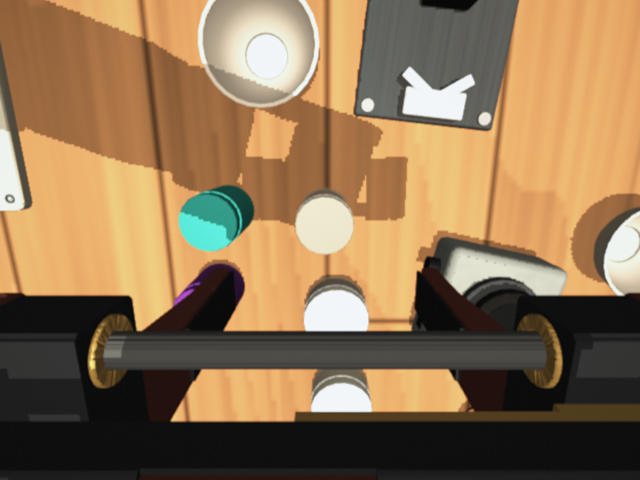

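The lid is centred at (324,223), against a predicted (325,228), so it is within a few mm. I'll go down now.

step_arm(dp=[[0, 0.03, -0.7], [0, 0, -0.7], [0, 0, -0.7], [0, 0, -0.7], [0, 0, -0.7], [0, 0, -0.7], [0, 0, -0.5], [0, 0, -0.2], [0, 0, 0]], turn=[[0, 0, 0], [0, 0, 0], [0, 0, 0], [0, 0, 0], [0, 0, 0], [0, 0, 0], [0, 0, 0], [0, 0, 0], [0, 0, 0]])

```text
clock: 2.73
position: [0.425, -0.109, 0.0393]
eef_rot: [-0.002, 0.706, 0.709, -0.001]
force: [-0.1, -0.0, 0.2]
gripper_width: 0.0878
gripper_force: 0.0
```

step_arm(dp=[[0, 0, 0], [0, 0, 0], [0, 0, 0], [0, 0, 0], [0, 0, 0], [0, 0, 0], [0, 0, 0], [0, 0, 0]], turn=[[0, 0, 0], [0, 0, 0], [0, 0, 0], [0, 0, 0], [0, 0, 0], [0, 0, 0], [0, 0, 0], [0, 0, 0]], grip=0, force=40)

```text
clock: 3.4
position: [0.4266, -0.1106, 0.0413]
eef_rot: [0.0, 0.706, 0.708, 0.0]
force: [-1.3, 0.1, 7.6]
gripper_width: 0.0531
gripper_force: 40.0
```

step_arm(dp=[[0, 0, 0.3], [0, 0, 0.6], [0, 0, 0.8], [0, 0, 0.8], [0, 0, 0.75], [0, 0, 0]], turn=[[0, 0, 0], [0, 0, 0], [0, 0, 0], [0, 0, 0], [0, 0, 0], [0, 0, 0]])

```text
clock: 3.9
position: [0.4292, -0.1113, 0.1755]
eef_rot: [0.004, 0.706, 0.708, 0.002]
force: [1.8, -0.1, -0.4]
gripper_width: 0.0538
gripper_force: 40.0
```

step_arm(dp=[[0.3, -0.17, 0], [0.5, -0.28, 0], [0.6, -0.34, 0], [0.6, -0.34, 0], [0.6, -0.34, 0], [0.6, -0.34, 0], [0.5, -0.28, 0], [0.41, -0.245, 0], [0, 0, 0], [0, 0, 0]], turn=[[0, 0, 0], [0, 0, 0], [0, 0, 0], [0, 0, 0], [0, 0, 0], [0, 0, 0], [0, 0, 0], [0, 0, 0], [0, 0, 0], [0, 0, 0]])

```text
clock: 4.73
position: [0.5902, -0.2039, 0.1693]
eef_rot: [-0.001, 0.707, 0.708, -0.0]
force: [-1.1, 1.0, -1.7]
gripper_width: 0.0535
gripper_force: 40.0
```

step_arm(dp=[[0, 0, -0.3], [0, 0, -0.35], [0, 0, -0.3], [0, 0, -0.1], [0, 0, -0.1], [0, 0, -0.05], [0, 0, 0], [0, 0, 0]], turn=[[0, 0, 0], [0, 0, 0], [0, 0, 0], [0, 0, 0], [0, 0, 0], [0, 0, 0], [0, 0, 0], [0, 0, 0]])

```text
clock: 5.4
position: [0.59, -0.2034, 0.123]
eef_rot: [-0.001, 0.706, 0.708, -0.0]
force: [-4.1, 1.5, 5.1]
gripper_width: 0.0534
gripper_force: 40.0
```

step_arm(dp=[[0, 0, -0.05], [0, 0, -0.05], [0, 0, -0.03], [0, 0, 0], [0, 0, 0], [0, 0, 0]], turn=[[0, 0, 0], [0, 0, 0], [0, 0, 0], [0, 0, 0], [0, 0, 0], [0, 0, 0]])

```text
clock: 5.9
position: [0.5905, -0.2036, 0.1212]
eef_rot: [0.0, 0.706, 0.708, 0.0]
force: [-12.4, 4.1, 29.3]
gripper_width: 0.0534
gripper_force: 40.0
```

step_arm(dp=[[0, 0, 0.02], [0, 0, 0], [0, 0, 0], [0, 0, 0], [0, 0, 0], [0, 0, 0], [0, 0, 0], [0, 0, 0], [0, 0, 0], [0, 0, 0], [0, 0, 0], [0, 0, 0]], turn=[[0, 0, 0], [0, 0, 0], [0, 0, 0], [0, 0, 0], [0, 0, 0], [0, 0, 0], [0, 0, 0], [0, 0, 0], [0, 0, 0], [0, 0, 0], [0, 0, 0], [0, 0, 0]])

```text
clock: 6.9
position: [0.5905, -0.2036, 0.1213]
eef_rot: [0.0, 0.706, 0.708, -0.0]
force: [-10.8, 4.2, 23.1]
gripper_width: 0.0536
gripper_force: 40.0
```

```bash
python3 - <<'E'
from h import *
s=arm.sense(); print(s['clock'],s['position'],s['force'])
E
```

```text
6.9 [ 0.59045815 -0.20363528  0.12127302] [-10.7899855   4.1643766  23.1357816]
```

step_arm(dp=[[0, 0, 0.3], [0, 0, 0.4], [0, 0, 0.5], [0, 0, 0.2], [0, 0, 0]], turn=[[0, 0, 0], [0, 0, 0], [0, 0, 0], [0, 0, 0], [0, 0, 0]])

```text
clock: 7.32
position: [0.5923, -0.2044, 0.1767]
eef_rot: [0.002, 0.706, 0.708, 0.001]
force: [0.1, 0.0, -1.8]
gripper_width: 0.0535
gripper_force: 40.0
```

step_arm(dp=[[-0.1, 0.4, 0], [-0.15, 0.6, 0], [-0.15, 0.65, 0], [-0.15, 0.65, 0], [-0.15, 0.65, 0], [-0.15, 0.65, 0], [-0.15, 0.65, 0], [-0.15, 0.65, 0], [-0.15, 0.6, 0], [-0.15, 0.4, 0], [0, 0, 0], [0, 0, 0]], turn=[[0, 0, 0], [0, 0, 0], [0, 0, 0], [0, 0, 0], [0, 0, 0], [0, 0, 0], [0, 0, 0], [0, 0, 0], [0, 0, 0], [0, 0, 0], [0, 0, 0], [0, 0, 0]])

```text
clock: 8.32
position: [0.5316, 0.0332, 0.1733]
eef_rot: [-0.001, 0.706, 0.709, -0.001]
force: [-0.2, -0.9, -0.4]
gripper_width: 0.0534
gripper_force: 40.0
```

step_arm(dp=[[-0.025, 0.17, 0], [0, 0, -0.4], [0, 0, -0.5], [0, 0, -0.5], [0, 0, -0.4], [0, 0, -0.2], [0, 0, 0], [0, 0, 0]], turn=[[0, 0, 0], [0, 0, 0], [0, 0, 0], [0, 0, 0], [0, 0, 0], [0, 0, 0], [0, 0, 0], [0, 0, 0]])

```text
clock: 8.98
position: [0.5318, 0.0386, 0.0941]
eef_rot: [-0.0, 0.707, 0.707, -0.0]
force: [-0.2, -0.1, -1.8]
gripper_width: 0.0536
gripper_force: 40.0
```

```bash
python3 - <<'E'
from h import *
print(arm.sense()['position'])
a=shot('wrist','w2'); s=shot('scene','s2')
A=a['frame'][0:480,100:640]
B=cv2.resize(s['frame'][150:330,290:450],None,fx=480/180,fy=480/180)
im=np.hstack([A,B])[:, :]; im=cv2.resize(im,None,fx=.8,fy=.8); print(im.shape); cv2.imwrite('pics/m2.png',im)
E
```

```text
[0.53183783 0.03857408 0.09412542]
(384, 774, 3)
```

View pics/m2.png

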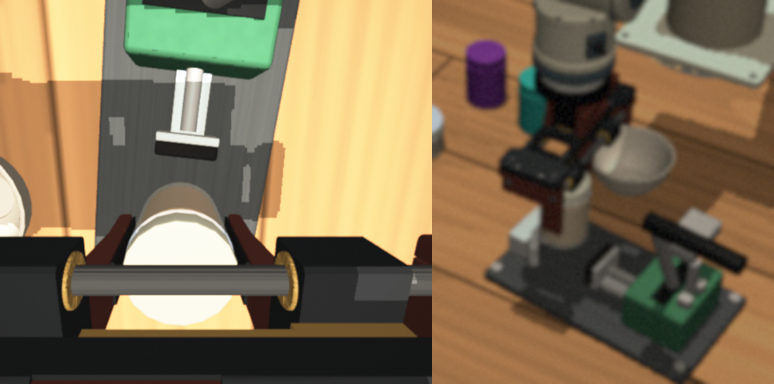

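The jar is held upright between the V stop and the jaw, lined up with the jaw rod. Next I lower it onto the plate.

step_arm(dp=[[0, 0.02, -0.3], [0, 0, -0.3], [0, 0, -0.2], [0, 0, -0.12], [0, 0, -0.05], [0, 0, 0], [0, 0, 0]], turn=[[0, 0, 0], [0, 0, 0], [0, 0, 0], [0, 0, 0], [0, 0, 0], [0, 0, 0], [0, 0, 0]])

```text
clock: 9.67
position: [0.5318, 0.0398, 0.0553]
eef_rot: [-0.0, 0.706, 0.708, -0.0]
force: [1.0, 0.0, -1.7]
gripper_width: 0.0538
gripper_force: 40.0
```

step_arm(dp=[[0, 0, -0.03], [0, 0, -0.03], [0, 0, 0], [0, 0, 0]], turn=[[0, 0, 0], [0, 0, 0], [0, 0, 0], [0, 0, 0]])

```text
clock: 10.0
position: [0.5321, 0.0398, 0.0534]
eef_rot: [0.0, 0.706, 0.708, 0.0]
force: [0.3, -0.5, -0.4]
gripper_width: 0.0535
gripper_force: 40.0
```

step_arm(dp=[[0, 0, -0.02], [0, 0, 0], [0, 0, 0]], turn=[[0, 0, 0], [0, 0, 0], [0, 0, 0]])

```text
clock: 10.25
position: [0.5321, 0.0398, 0.0533]
eef_rot: [0.0, 0.706, 0.708, 0.0]
force: [-2.7, -0.0, 10.4]
gripper_width: 0.0536
gripper_force: 40.0
```

step_arm(dp=[[0, 0, 0], [0, 0, 0], [0, 0, 0], [0, 0, 0], [0, 0, 0], [0, 0, 0]], turn=[[0, 0, 0], [0, 0, 0], [0, 0, 0], [0, 0, 0], [0, 0, 0], [0, 0, 0]], grip=1)

```text
clock: 10.75
position: [0.5317, 0.0398, 0.0521]
eef_rot: [-0.0, 0.706, 0.708, -0.0]
force: [0.8, 0.4, 0.3]
gripper_width: 0.0871
gripper_force: 0.0
```

step_arm(dp=[[0, 0, 0.3], [0, 0, 0.6], [0, 0, 0.8], [0, 0, 0.8], [0, 0, 0.9], [0, 0, 0.9], [0, 0, 0.7], [0, 0, 0]], turn=[[0, 0, 0], [0, 0, 0], [0, 0, 0], [0, 0, 0], [0, 0, 0], [0, 0, 0], [0, 0, 0], [0, 0, 0]])

```text
clock: 11.42
position: [0.5349, 0.04, 0.2593]
eef_rot: [0.004, 0.706, 0.708, 0.004]
force: [0.6, -0.1, 0.6]
gripper_width: 0.0876
gripper_force: 0.0
```

```bash
python3 - <<'E'
from h import *
c=shot('top','t3'); s=shot('scene','s3'); cv2.imwrite('pics/m3.png',cv2.resize(s['frame'][180:330,300:450],None,fx=4,fy=4))
E
```

```text
(no output)
```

View pics/m3.png

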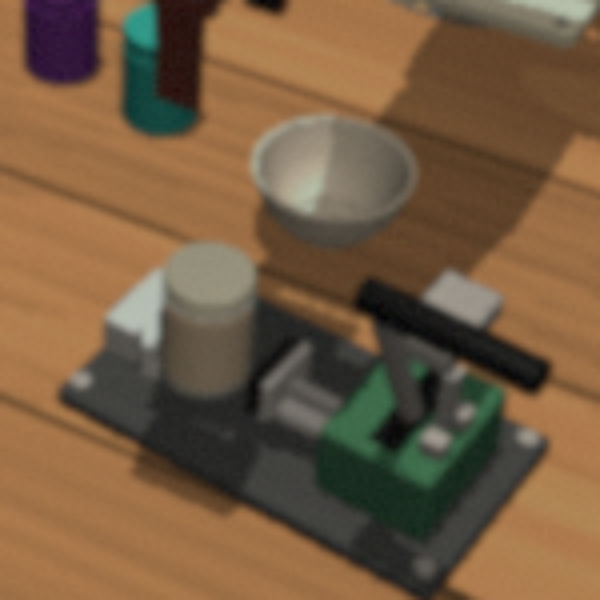

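The jar stands upright in the nest and the catch is still shut. Next I turn the closed fingers 84° and bring them beside the catch plate.

step_arm(dp=[[-0.05, 0.2, 0], [-0.05, 0.2, 0], [-0.05, 0.2, 0], [-0.05, 0.2, 0], [-0.05, 0.2, 0], [-0.05, 0.2, 0], [-0.05, 0.2, 0], [-0.05, 0.2, 0], [-0.05, 0.2, 0], [-0.05, 0.2, 0], [-0.05, 0.2, 0], [0, 0, 0]], turn=[[0, 0, 0.94], [0, 0, 1], [0, 0, 1], [0, 0, 1], [0, 0, 1], [0, 0, 1], [0, 0, 1], [0, 0, 1], [0, 0, 1], [0, 0, 1], [0, 0, 1], [0, 0, 1]], grip=0, force=20)

```text
clock: 12.52
position: [0.5083, 0.1285, 0.2505]
eef_rot: [-0.002, 0.156, 0.988, -0.001]
force: [-0.9, 0.5, -0.3]
gripper_width: 0.011
gripper_force: 0.0
```

step_arm(dp=[[0, 0, 0], [0, 0, 0], [0, 0, 0], [0, 0, 0], [0, 0, 0]], turn=[[0, 0, 1], [0, 0, 1], [0, 0, 0], [0, 0, 0], [0, 0, 0]])

```text
clock: 12.93
position: [0.5092, 0.1276, 0.2515]
eef_rot: [-0.001, 0.056, 0.998, -0.0]
force: [-0.9, -0.5, -0.4]
gripper_width: 0.0003
gripper_force: 0.0
```

step_arm(dp=[[0, 0, -0.4], [0, 0, -0.6], [0, 0, -0.7], [0, 0, -0.7], [0, 0, -0.5], [0, 0, -0.39], [0, 0, 0], [0, 0, 0]], turn=[[0, 0, 0], [0, 0, 0], [0, 0, 0], [0, 0, 0], [0, 0, 0], [0, 0, 0], [0, 0, 0], [0, 0, 0]])

```text
clock: 13.6
position: [0.5091, 0.1276, 0.12]
eef_rot: [-0.001, 0.055, 0.998, -0.0]
force: [0.0, -0.2, -0.5]
gripper_width: 0.0002
gripper_force: 0.0
```

step_arm(dp=[[0.017, 0.15, 0], [0.017, 0.15, 0], [0.017, 0.15, 0], [0.017, 0.15, 0], [0.017, 0.15, 0], [0.017, 0.15, 0]], turn=[[0, 0, 0], [0, 0, 0], [0, 0, 0], [0, 0, 0], [0, 0, 0], [0, 0, 0]])

```text
clock: 14.1
position: [0.5141, 0.1646, 0.1212]
eef_rot: [0.0, 0.054, 0.999, 0.0]
force: [0.3, -0.6, 1.2]
gripper_width: 0.0008
gripper_force: 0.3
```

step_arm(dp=[[0.017, 0.15, 0], [0.017, 0.15, 0], [0.017, 0.15, 0], [0.017, 0.15, 0], [0.017, 0.15, 0], [0, 0, 0], [0, 0, 0], [0, 0, 0], [0, 0, 0]], turn=[[0, 0, 0], [0, 0, 0], [0, 0, 0], [0, 0, 0], [0, 0, 0], [0, 0, 0], [0, 0, 0], [0, 0, 0], [0, 0, 0]])

```text
clock: 14.85
position: [0.5172, 0.1935, 0.1206]
eef_rot: [-0.0, 0.055, 0.999, -0.0]
force: [-0.0, -0.4, -0.3]
gripper_width: 0.0004
gripper_force: 0.0
```

```bash
python3 - <<'E'
from h import *
s=shot('scene','s4'); cv2.imwrite('pics/m4.png',cv2.resize(s['frame'][200:330,300:450],None,fx=4,fy=4))
E
```

```text
(no output)
```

View pics/m4.png

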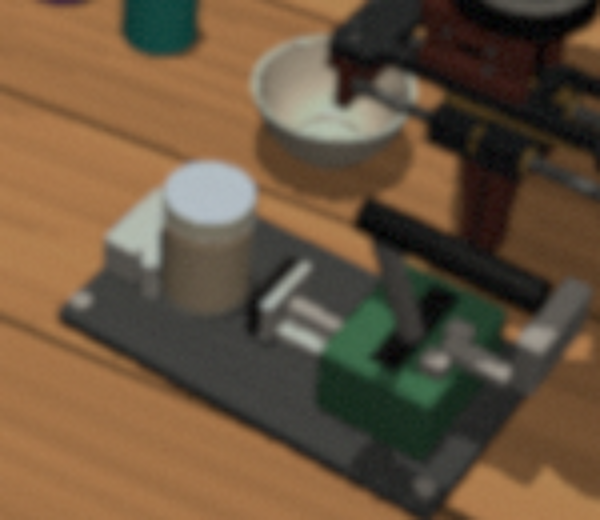

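The catch is flipped right over to clamp +y, the lever is at rest, and the jar still stands in the nest. Next I rise, turn back and open over the lever grip.

step_arm(dp=[[0, 0, 0.5], [0, 0, 0.8], [0, 0, 0.9], [0, 0, 0.8], [0, 0, 0.5], [0.23, 0.03, 0], [0.23, 0.03, 0], [0.23, 0.03, 0], [0.23, 0.03, 0], [0.23, 0.03, 0], [0.23, 0.03, 0], [0.23, 0.03, 0]], turn=[[0, 0, 0], [0, 0, 0], [0, 0, 0], [0, 0, 0], [0, 0, 0], [0, 0, -1], [0, 0, -1], [0, 0, -1], [0, 0, -1], [0, 0, -1], [0, 0, -1], [0, 0, -1]])

```text
clock: 15.9
position: [0.582, 0.2019, 0.2606]
eef_rot: [-0.0, 0.411, 0.912, -0.0]
force: [-0.6, -0.5, 0.2]
gripper_width: 0.0005
gripper_force: 0.0
```

step_arm(dp=[[0.23, 0.03, 0], [0.23, 0.03, 0], [0.23, 0.03, 0], [0, 0, 0], [0, 0, 0], [0, 0, 0], [0, 0, 0], [0, 0, 0], [0, 0, 0], [0, 0, 0], [0, 0, 0]], turn=[[0, 0, -1], [0, 0, -1], [0, 0, -1], [0, 0, -1], [0, 0, -1], [0, 0, -1], [0, 0, -1], [0, 0, -1], [0, 0, 0], [0, 0, 0], [0, 0, 0]], grip=1)

```text
clock: 16.82
position: [0.6092, 0.2056, 0.2606]
eef_rot: [-0.0, 0.744, 0.669, -0.0]
force: [-0.5, -0.8, 0.1]
gripper_width: 0.0706
gripper_force: 0.0
```

```bash
python3 - <<'E'
from h import *
s=arm.sense(); p=s['position']; print(p,(np.array([.611,.2055,.182])-p)/.04,s['eef_rot'])
c=shot('wrist','w5'); print(proj(c,[.611,.2055,.187])); cv2.imwrite('pics/w5s.png',c['frame'])
E
```

```text
[0.60918757 0.20556103 0.2606411 ] [ 4.53108441e-02 -1.52578649e-03 -1.96602761e+00] [-3.63831152e-05  7.43679217e-01  6.68536623e-01 -6.70552894e-05]
[[328.63771974 255.94978554]]
```

View pics/w5s.png

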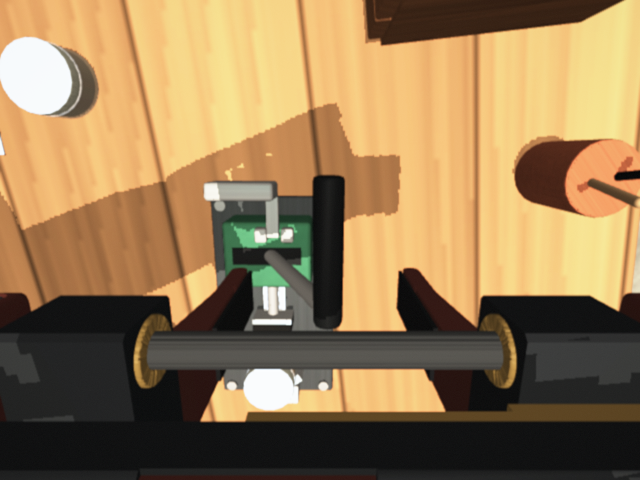

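The bar lies at column 328, rows 177–325, lined up between the fingers; the predicted grasp point was (329,256). I'll go down and close.

step_arm(dp=[[0.05, 0, -0.4], [0, 0, -0.5], [0, 0, -0.5], [0, 0, -0.4], [0, 0, -0.16], [0, 0, 0], [0, 0, 0]], turn=[[0, 0, 0], [0, 0, 0], [0, 0, 0], [0, 0, 0], [0, 0, 0], [0, 0, 0], [0, 0, 0]])

```text
clock: 17.45
position: [0.6115, 0.2058, 0.1826]
eef_rot: [0.0, 0.744, 0.668, 0.0]
force: [0.2, -0.2, 0.1]
gripper_width: 0.0877
gripper_force: 0.0
```

step_arm(dp=[[0, 0, 0], [0, 0, 0], [0, 0, 0], [0, 0, 0], [0, 0, 0], [0, 0, 0], [0, 0, 0], [0, 0, 0], [0, 0, 0], [0, 0, 0], [0, 0, 0]], turn=[[0, 0, 0], [0, 0, 0], [0, 0, 0], [0, 0, 0], [0, 0, 0], [0, 0, 0], [0, 0, 0], [0, 0, 0], [0, 0, 0], [0, 0, 0], [0, 0, 0]], grip=0, force=25)

```text
clock: 18.37
position: [0.6113, 0.2058, 0.1822]
eef_rot: [0.0, 0.745, 0.668, 0.0]
force: [-0.8, -1.0, -1.1]
gripper_width: 0.0197
gripper_force: 25.0
```

```bash
python3 - <<'E'
from h import *
s=arm.sense(); p=s['position']; print(p,s['force'])
# arc rows: d(x,z) in clamp frame per lever step, from 0 to 1.04 rad in 16 steps
th=np.linspace(0,1.04,17); X=.15*np.sin(.42-th); Z=.15*np.cos(.42-th)
a=-.111
for d in np.diff(np.c_[X*np.cos(a),X*np.sin(a),Z],axis=0)/.04: print(d.round(3).tolist())
E
```

```text
[0.61126826 0.20575867 0.1822427 ] [-0.78679687 -0.97117211 -1.13043652]
[-0.224, 0.025, 0.092]
[-0.23, 0.026, 0.077]
[-0.234, 0.026, 0.062]
[-0.238, 0.026, 0.047]
[-0.24, 0.027, 0.031]
[-0.242, 0.027, 0.015]
[-0.242, 0.027, -0.001]
[-0.242, 0.027, -0.016]
[-0.24, 0.027, -0.032]
[-0.237, 0.026, -0.048]
[-0.234, 0.026, -0.063]
[-0.229, 0.026, -0.078]
[-0.224, 0.025, -0.093]
[-0.217, 0.024, -0.108]
[-0.21, 0.023, -0.122]
[-0.202, 0.022, -0.135]
```

step_arm(dp=[[-0.224, 0.025, 0.092], [-0.23, 0.026, 0.077], [-0.234, 0.026, 0.062], [-0.238, 0.026, 0.047], [-0.24, 0.027, 0.031], [-0.242, 0.027, 0.015], [-0.242, 0.027, 0], [-0.242, 0.027, -0.016], [0, 0, 0]], turn=[[0, 0, 0], [0, 0, 0], [0, 0, 0], [0, 0, 0], [0, 0, 0], [0, 0, 0], [0, 0, 0], [0, 0, 0], [0, 0, 0]])

```text
clock: 19.12
position: [0.5369, 0.2151, 0.197]
eef_rot: [0.001, 0.744, 0.668, 0.003]
force: [4.0, -0.4, 7.1]
gripper_width: 0.0193
gripper_force: 25.0
```

step_arm(dp=[[-0.24, 0.027, -0.032], [-0.237, 0.026, -0.048], [-0.234, 0.026, -0.063], [-0.229, 0.026, -0.078], [-0.224, 0.025, -0.093], [-0.217, 0.024, -0.108], [0, 0, 0], [0, 0, 0]], turn=[[0, 0, 0], [0, 0, 0], [0, 0, 0], [0, 0, 0], [0, 0, 0], [0, 0, 0], [0, 0, 0], [0, 0, 0]])

```text
clock: 19.78
position: [0.4826, 0.2217, 0.1796]
eef_rot: [0.001, 0.744, 0.668, 0.003]
force: [5.3, 2.3, 5.0]
gripper_width: 0.0195
gripper_force: 25.0
```

step_arm(dp=[[-0.21, 0.023, -0.122], [-0.202, 0.022, -0.135], [0, 0, 0], [0, 0, 0], [0, 0, 0], [0, 0, 0]], turn=[[0, 0, 0], [0, 0, 0], [0, 0, 0], [0, 0, 0], [0, 0, 0], [0, 0, 0]])

```text
clock: 20.28
position: [0.4689, 0.2236, 0.1704]
eef_rot: [0.003, 0.744, 0.668, 0.006]
force: [12.1, -1.7, 6.6]
gripper_width: 0.0196
gripper_force: 25.0
```

```bash
python3 - <<'E'
from h import *
s=arm.sense(); p=s['position']; print(p,s['force'],.42+np.arcsin(((.6113-p[0])/.9938-.0612)/.15), .42+np.arccos((p[2]+.005-.05)/.15))
a=shot('scene','s6'); t=shot('top','t6')
A=cv2.resize(a['frame'][180:330,290:450],None,fx=2.6,fy=2.6); B=cv2.resize(t['frame'][195:295,215:345],None,fx=2.9,fy=2.9)
h=max(len(A),len(B)); im=np.zeros((h,A.shape[1]+B.shape[1],3),np.uint8); im[:len(A),:A.shape[1]]=A; im[:len(B),A.shape[1]:]=B; print(im.shape); cv2.imwrite('pics/m6.png',im)
E
```

```text
[0.46888167 0.22355172 0.17036098] [12.08351885 -1.69804234  6.61662728] 0.9992290649555797 1.0013175782706658
(390, 793, 3)
```

View pics/m6.png

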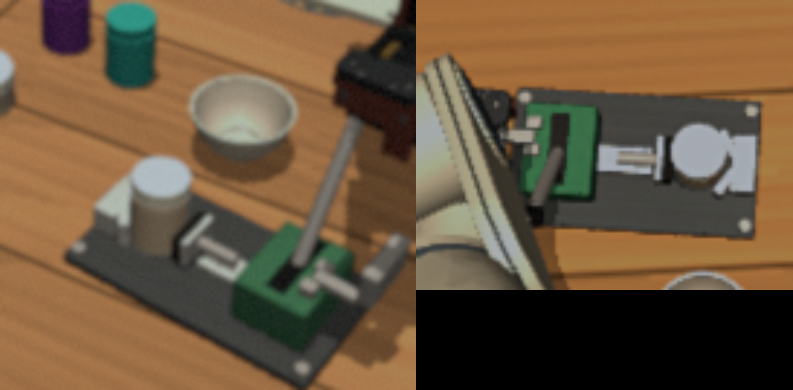

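The lever is at its stop at about 1.0 rad, and the jaw presses the upright jar into the V. The catch is over and the fingers are holding the grip.

```bash
python3 -c "
from rig import arm
print(arm.finish_job())"
```

```text
the job is handed in; nothing more can be done
None
```

I handed the job in at about 20 s of the 67 s allowed: the jar was pressed on the pad and clamped upright in the nest, the catch is flipped over, and the arm is holding the lever at its stop; the hand-in call returned no verdict.

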